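# File the returned key block between its two dividers

### The arm

A 6-joint arm with a two-finger parallel gripper is mounted at the origin on the work surface. World frame = base frame: x ahead of the robot, y to its left, z up, the work surface at z = 0. Lengths are in mm, angles in degrees, forces in N, time in s.
With the tool pointing down it reaches from about 325 to 925 mm from the base axis. Payload 3.1 kg.
Tool frame: the origin (TCP) lies at the very end of the fingers, on their centre line; the grasp point (between the pads) lies grasp_offset behind it (grasp_offset is the distance from the TCP to the grasp point, in mm); z points along the fingers, y is the line along which they close (so a half turn about z gives the same grasp; the last joint's range is limited). The gripper opens to 85 mm and grips with 20 to 120 N. Pads are 22 mm wide; open, the fingers measure 114 mm over their backs; the gripper's body (76 mm by 85 mm) begins 54 mm behind the grasp point. The pads swing forward as they close: fully open they stand 13 mm farther back than shut.
Start: joints at [-81.486, 12.427, 92.441, -0, 75.132, -6.429], TCP at [161.179, -603.871, 231.3] pointing down, gripper open.
Joint ranges: [-157.48, 157.48], [-44.54, 120.13], [17.64, 146.25], [-64.5, 244.5], [7.68, 150.69], [-147.95, 147.95]. Speed limits (degrees/s): [159.86, 159.86, 180, 180, 180, 180].

### API

Orientations are given as [roll, pitch, yaw] about the fixed x, y, z axes, in that order (R = Rz(yaw) Ry(pitch) Rx(roll)).
In Python, from station import * gives the robot as it stands. Calls block until the motion is done:
- goto(position, orientation): joint-space move of the TCP to a pose.
- move_l(position, attitude=None, speed=150): straight line of the TCP; attitude=None keeps the orientation; speed is the mean speed in mm/s.
- move_j(angles): joint-space move.
- grip(opening, squeeze=None): finger opening in mm; squeeze is the grip in N (None keeps the last); returns when the fingers have stopped.
- wait(seconds).
- solve_ik(position, orientation): joint angles nearest the present ones, or None.
- get_obs(): the state.
- get_image(name): name is "scene" or "side" or "wrist"; returns the picture (420x560x3 uint8, red, green, blue); there is no depth.
- get_calibration(name): a dict with "fx", "fy", "cx", "cy" (pixels), "R" (3x3) and "t" (3): a world point X has camera coordinates R X + t; the wrist camera has in their place "mount" (4x4, takes a point from camera to tool coordinates, whose origin is the TCP and whose axes are the flange's). Camera axes: x right, y down, z forward; pixel columns grow to the right and rows downward; lengths in mm; the calibration is good to about 2 mm. A picture is of the moment at which its call begins: read the wrist's pose just before it. get_calibration takes no time and is no camera call.
A pose or a line that the arm cannot do raises Unreachable and nothing moves.
- sign_off(): hands the job in; it is judged then, once.
Trained networks look in the newest picture that a camera, given by its name, has taken for a name from the list of things; names that differ only in an ending like _2 or _b are one class to them, and where a whole thing is asked for, a point or a joint stands for the part that bears it (a point fixed in the world has none). Each returns a list of dicts, best first, with "score" (0 to 1); they miss things now and then, are a little off and sometimes report something else, mostly with a low value. They report only what shows in the picture. A call takes as long as a camera call. They do not tell look-alikes from the thing itself.
- spot_in(name, camera): "extent" ([centre column, centre row, width, height] in pixels, round what is visible of it).
- regions_of(name, camera): "region" (420x560 bool, what is visible of it) and "extent" ([centre column, centre row, width, height] in pixels, round what is visible of it).
The state is a dict: "t": time; "joint_pos": joint angles; "qvel": joint speeds; "effort": joint torques, N m; "tcp_pos": TCP position; "ee_rot": TCP orientation; "wrist_force": force on the tool from outside, world axes, zero at the start; "moment": the same for the moment, N m; "grip_width": finger opening in mm; "grip_force": force on a finger pad.
Only numpy, scipy, OpenCV 4.12 (cv2) and the standard library are available. Lean on these libraries where they do the work, as an engineer would, in place of code of your own. Each camera call takes 0.05 s, during which the arm holds its last target. There are 200 camera calls.

### The job

A walnut key block has come back through the slot in the church door and has been stood on its narrow foot in the zinc tray. Slide it from above into the gap between the two dividers of the pale oak rack, letting the block itself spread them, until it stands upright and fully down on the rack's floor with both dividers still close against it, and let go.

Things in the scene. Friction and masses are not known exactly. Their poses are not given: they have to be found in the camera images.
- key_block: Dark walnut block standing on edge in the zinc-lined tray, the tallest thing there (the others stay under 45 mm; tray rim 34 mm above the table): 90 mm long (its x), 24 thick (y), 90 tall (z, up); over the lowest 25 mm its broad faces narrow to a flat foot 14 mm thick. Small brass plate in each broad face. About 0.22 kg. Origin: centre of the underside. May be filed either way round.
- rack: Fixed pale oak rack with a zinc-lined floor, 136 mm (its x) by 300 mm (its y, the row along which the dividers slide). Origin: centre of its underside on the table, z up. The flat floor is 12 mm above the table; inside it is 112 mm wide (x) between long sides 36 mm high above the table, and 272 mm long between ends 48 mm high.
- divider_left: Pale oak divider across the rack, the one on its +y side: 108 mm (x) by 24 thick (y) by 45 tall. Origin: centre of its underside, on the rack's floor; axes as the rack's. It cannot tip; it slides along the rack's y with about 2 N of friction and stays put. Its upper edge facing the other divider is bevelled, 10 mm sideways over the top 18 mm.
- divider_right: The same divider mirrored, on the -y side. The gap between the two starts at 10 to 18 mm, narrower than the key block, and is 20 mm wider at the top of the bevels; each has over 70 mm of free travel outward. Pushing the key block down between them takes about 5 to 20 N.
Things that resemble listed ones, but are neither listed nor needed, are in the scene too. Leave any green look-alike of the key_block alone.

How it is judged (in metres and radians):
On the way:
1. the key block's foot goes in between the dividers while their gap is still narrower than the block (under 23 mm) (z of key_block in the frame of rack below 0.056 m and x of key_block in the frame of rack between -0.03 and 0.03 m and y of key_block in the frame of divider_left below -0.008 m and y of key_block in the frame of divider_right above 0.008 m and distance between divider_left and divider_right below 0.047 m), for 0.02 s.
At the end, for the whole second after the job is handed in: The key block stands in the rack between the two dividers, its foot on the rack's floor (within 5 mm), upright within 10 degrees and square to the rack within 11 degrees; the dividers are still close on both sides of it (at most 14 mm of slack in all), and the block is at rest and released (z of key_block in the frame of rack between 0.007 and 0.017 m and y of key_block in the frame of divider_left below -0.015 m and y of key_block in the frame of divider_right above 0.015 m and distance between divider_left and divider_right below 0.062 m and angle between key_block's own z axis and vertical below 0.175 rad and angle between the x axis of key_block and the x axis of rack, either way round below 0.2 rad and linear speed of key_block below 0.02 m/s); the robot touches nothing.
It also fails if it takes over 42 s, if anything falls off the work surface, if the arm or the gripper's body presses on something with over 40 N, if the wrist force passes 120 N, or if a joint passes its speed limit or range.

## Working session

There is one attempt and no reset: what is moved stays moved. The work goes in short steps, each a Python script; the robot and the scene stay as the last script left them, time stands still between calls to the robot, and variables do not carry over. Pictures are saved under pics/ and viewed, at most 10 in all, crops included, and the job is handed in when it is done.

```bash
ls; mkdir -p pics
python3 - <<'E'
from station import *
import cv2,numpy as np
ims=[]
for c in ["scene","side"]:
    im=get_image(c); cv2.imwrite(f"pics/{c}0.png",im[:,:,::-1])
    k=get_calibration(c); R=np.array(k["R"]);t=np.array(k["t"]);print(c,k["fx"],k["cx"],k["cy"],"cam pos",-R.T@t)
    for n in ["key_block","rack","divider_left","divider_right"]:
        for d in regions_of(n,c): print(n,round(d["score"],2),np.round(d["extent"]),d["region"].sum())
print(get_obs()["t"],get_obs()["ee_rot"],get_calibration("wrist"))
try: print(grasp_offset)
except Exception as e: print(e)
E
```

```text
pics
scene 509.9025028732364 278.64829450370706 203.45708899889493 cam pos [747.12792903 643.30850094 933.98991754]
key_block 0.96 [275. 250.  49.  53.] 1402
key_block 0.83 [388. 229.  46.  37.] 1424
key_block 0.81 [267. 118.  35.  42.] 1156
key_block 0.58 [434. 279.  53.  62.] 1568
rack 0.92 [181. 160.  70. 111.] 5871
divider_left 0.78 [182. 156.  47.  27.] 828
divider_right 0.81 [177. 143.  49.  18.] 682
divider_right 0.16 [275. 250.  42.  53.] 1305
side 452.1294036715957 275.46169652583944 207.41365205511215 cam pos [ 97.39727042 900.26820434 553.36859482]
key_block 0.87 [324. 272.  51.  60.] 2029
key_block 0.83 [347. 182.  21.  46.] 774
key_block 0.76 [228. 228.  43.  43.] 1725
key_block 0.62 [301. 324.  26.  78.] 1479
rack 0.91 [265. 176. 104.  62.] 3333
divider_left 0.71 [263. 170.  36.  20.] 548
divider_right 0.51 [274. 164.  30.  18.] 264
0.5 [-1.79991905e+02 -6.86542574e-04  1.49423130e+01] {'fx': 290.7334735751228, 'fy': 290.7334735751228, 'cx': 278.79920658555477, 'cy': 212.8657052832157, 'mount': array([[ 3.07356269e-04, -9.64114392e-01, -2.65486995e-01,
         6.78883861e+01],
       [ 9.99999819e-01,  1.58909434e-04,  5.80628596e-04,
        -4.04281541e-01],
       [-5.17603997e-04, -2.65487126e-01,  9.64114266e-01,
        -1.42067366e+02],
       [ 0.00000000e+00,  0.00000000e+00,  0.00000000e+00,
         1.00000000e+00]])}
18.700000000000003
```

View pics/scene0.png

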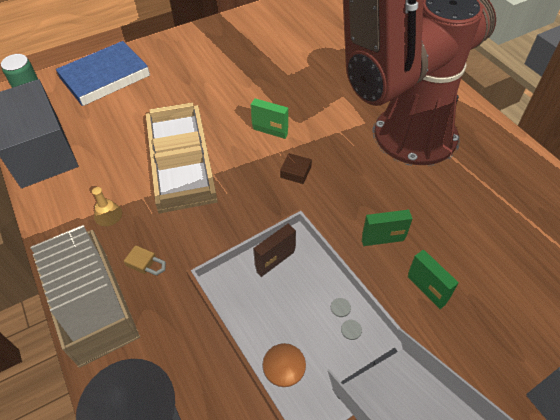

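View pics/side0.png

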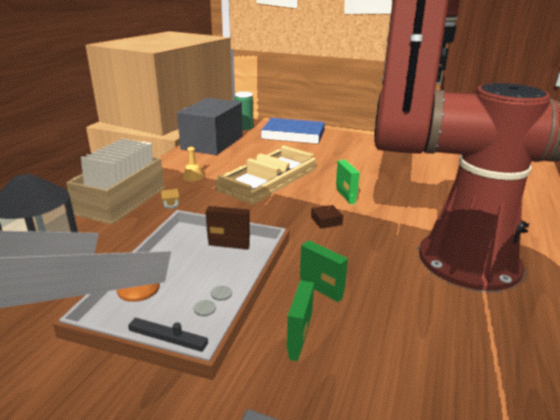

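The candidates are the walnut block at scene (275,250) / side (228,228), standing in the zinc tray; three green look-alikes at scene (388,229), (267,118) and (434,279); and a small flat dark block at (295,168). I choose (275,250), as it is the only walnut one standing in the tray. The oak rack with two dividers is at scene (181,155); the crate with cards at (80,290) is not it.

```bash
cat > h.py <<'E'
from station import *
import cv2,numpy as np
from scipy.optimize import least_squares
from scipy.spatial.transform import Rotation as Ro
A=np.linspace(0,2*np.pi,24,endpoint=False); D=np.c_[np.cos(A),np.sin(A)]
def cam(name,obs=None):
    k=get_calibration(name); K=np.array([[k["fx"],0,k["cx"]],[0,k["fy"],k["cy"]],[0,0,1]])
    if name=="wrist":
        T=np.eye(4); T[:3,:3]=Ro.from_euler("xyz",obs["ee_rot"],degrees=True).as_matrix(); T[:3,3]=obs["tcp_pos"]
        M=np.linalg.inv(T@np.array(k["mount"])); return K,M[:3,:3],M[:3,3]
    return K,np.array(k["R"]),np.array(k["t"])
def proj(c,P): 
    q=(c[0]@(c[1]@np.asarray(P,float).T+c[2][:,None])); return (q[:2]/q[2]).T
def big(m):
    n,l,s,_=cv2.connectedComponentsWithStats(m.astype(np.uint8)); return l==1+np.argmax(s[1:,4])
def sup(m):
    v,u=np.nonzero(big(m)); p=np.c_[u,v]; return (p@D.T).max(0)+.5*abs(D).max(1)*0.8
def box(sx,sy,z0,z1): return [[a*sx/2,b*sy/2,z] for a in(-1,1) for b in(-1,1) for z in(z0,z1)]
BLOCK=np.array(box(90,24,25,90)+box(90,14,0,0)); RACK=np.array(box(136,300,0,36)+[[a*68,b*150,48] for a in(-1,1) for b in(-1,1)])
DL=np.array(box(108,24,0,27)+[[a*54,b,45] for a in(-1,1) for b in(-2,12)])
def place(M,p): # x y z yaw(deg)
    return M@Ro.from_euler("z",p[3],degrees=True).as_matrix().T+np.array(p[:3])
def fit(M,views,p0,zfix=None):
    def f(p):
        q=p if zfix is None else np.r_[p[:2],zfix,p[2]]
        return np.concatenate([(proj(c,place(M,q))@D.T).max(0)-s for c,s in views])
    best=None
    for y in np.arange(0,180,30):
        x0=np.r_[p0[:2],[] if zfix is not None else p0[2],y]
        r=least_squares(f,x0,loss="soft_l1",x_scale=np.r_[np.full(len(x0)-1,10),10])
        if best is None or r.cost<best.cost: best=r
    n=len(A); e=best.fun.reshape(-1,n)
    return best.x,np.round(np.sqrt((e**2).mean(1)),2)
def tri(cs,px):
    rows=[]
    for c,p in zip(cs,px):
        Pm=c[0]@np.c_[c[1],c[2]]; rows+=[p[0]*Pm[2]-Pm[0],p[1]*Pm[2]-Pm[1]]
    v=np.linalg.svd(np.array(rows))[2][-1]; return v[:3]/v[3]
def look(name,n,near=None):
    r=regions_of(n,name)
    if near is not None: r=sorted(r,key=lambda d:np.hypot(*(np.array(d["extent"][:2])-near)))
    return r[0]
E
python3 - <<'E'
from h import *
C={n:cam(n) for n in("scene","side")}
for n in C: get_image(n)
for nm,M,px in(("key_block",BLOCK,[(275,250),(228,228)]),("rack",RACK,[(181,155),(265,176)])):
    p0=tri(C.values(),px); print(nm,p0.round())
    V=[(C[c],sup(look(c,nm,p)["region"])) for c,p in zip(C,px)]
    for kw in({},{"zfix":3 if nm=="key_block" else 0}): print([a.round(1) for a in fit(M,V,np.r_[p0[:2],0],**kw)])
E
```

```text
key_block [494. 157.  54.]
[array([494.2, 157.5,   6.6,  10.4]), array([0.7, 0.8])]
[array([494.4, 155.4,  10.4]), array([0.8, 1.1])]
rack [ 555. -206.   19.]
[array([ 555.7, -219.9,   -6.9,  164.4]), array([1.5, 1.4])]
[array([ 555.3, -214.1,  164.1]), array([1.8, 1.8])]
```

```bash
cat > look2.py <<'E'
from h import *
def wl(names,M,p0,poses,tag):
    V={n:[] for n in names}; cs=[]
    for i,(pos,yaw) in enumerate(poses):
        goto(pos,[180,0,yaw]); wait(.3); o=get_obs(); im=get_image("wrist"); c=cam("wrist",o)
        cv2.imwrite(f"pics/{tag}{i}.png",im[:,:,::-1])
        for n in names:
            g=proj(c,[p0[n]])[0]; r=look("wrist",n,g); print(tag,i,n,round(r["score"],2),np.round(r["extent"]),"exp",g.round())
            V[n].append((c,sup(r["region"])))
    return V
E
cat > a.py <<'E'
from look2 import *
import pickle
r=np.array([555.5,-216,0]); 
nm={"rack":r,"divider_left":r+[0,0,35],"divider_right":r+[0,0,35]}
V=wl(nm,None,nm,[([555,-226,230],-16),([525,-200,230],-16)],"rk")
print(get_obs()["t"])
W=wl({"key_block":0},None,{"key_block":[494,157,50]},[([494,157,230],10.4),([470,190,250],10.4)],"kb")
V.update(W); pickle.dump(V,open("V.pkl","wb"))
M={"rack":RACK,"divider_left":DL,"divider_right":DL*[1,-1,1],"key_block":BLOCK}
for n in V:
    for z in (None,{"rack":0,"key_block":3}.get(n,12)): print(n,z,[a.round(1) for a in fit(M[n],V[n],np.r_[(r if n!="key_block" else np.array([494,157,0]))[:2],0],zfix=z)])
print(get_obs()["t"])
a,b=cv2.imread("pics/rk0.png"),cv2.imread("pics/kb0.png"); cv2.imwrite("pics/both.png",cv2.resize(np.vstack([a,b]),(400,600)))
E
python3 a.py
```

```text
rk 0 rack 0.59 [269. 191. 274. 117.] exp [271. 189.]
rk 0 divider_left 0.55 [253. 193.  26.  97.] exp [271. 194.]
rk 0 divider_right 0.96 [288. 193.  22. 104.] exp [271. 194.]
rk 1 rack 0.89 [286. 160. 280. 120.] exp [284. 161.]
rk 1 divider_left 0.61 [285. 161. 277. 122.] exp [285. 164.]
rk 1 divider_right 0.66 [305. 161.  31. 107.] exp [285. 164.]
4.05
kb 0 key_block 0.68 [278. 198.  31.  97.] exp [278. 195.]
kb 1 key_block 0.74 [312. 180.  34.  86.] exp [310. 177.]
rack None [array([ 556.3, -215.5,  -15.4,  163.8]), array([1.7, 1.6])]
rack 0 [array([ 554.6, -215.1,  163.9]), array([5.5, 5.5])]
divider_left None [array([ 568.7, -202.5,   62.8,  160.7]), array([ 6.9, 85.1])]
divider_left 12 [array([ 562.8, -197.6,  -15. ]), array([ 1. , 90.9])]
divider_right None [array([ 552. , -234.6,   12.5,  -16.2]), array([1.4, 1.1])]
divider_right 12 [array([ 551.9, -234.6,  -16.1]), array([1.4, 1.2])]
key_block None [array([495.7, 157.2,   3. ,  11.7]), array([0.4, 0.5])]
key_block 3 [array([495.7, 157.2,  11.7]), array([0.4, 0.5])]
6.4917
```

View pics/both.png

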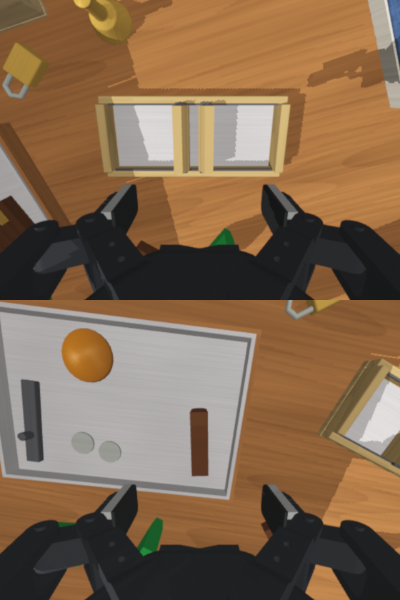

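The upper picture shows the rack with two dividers at shrunk columns 181 and 207, gap centre about (194,137). The lower shows the brown block alone in the tray at (200,442), with room for the fingers on both sides. Next is the close check crop.

```bash
python3 -c "
import cv2
a=cv2.imread('pics/kb0.png')[130:270,210:350];b=cv2.imread('pics/scene0.png')[210:290,235:315]
cv2.imwrite('pics/crop.png',cv2.hconcat([cv2.resize(a,(380,380)),cv2.resize(b,(380,380))]))"
```

```text
(no output)
```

View pics/crop.png

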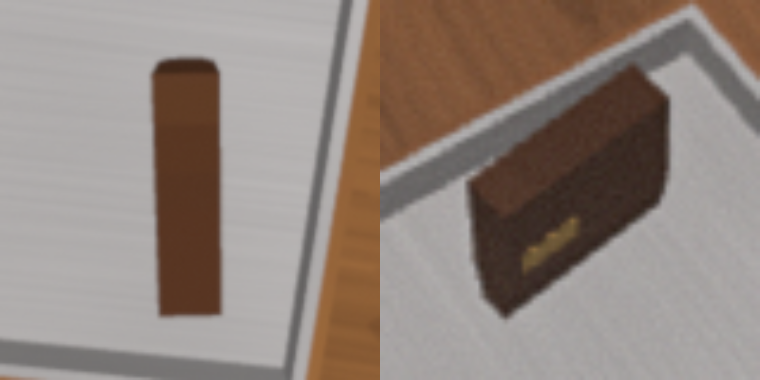

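The crop shows a walnut block with a brass plate and the narrowed foot, so the choice is right. Grasp and lift.

Run:
```python
from h import *
grip(65,100)
goto([495.7,157.2,130],[180,0,11.5]); move_l([495.7,157.2,55],speed=120)
print(get_obs()["wrist_force"]); grip(10,100); o=get_obs(); print(o["grip_width"],o["grip_force"],o["wrist_force"],o["t"])
move_l([495.7,157.2,190],speed=150); o=get_obs(); print(o["grip_width"],o["wrist_force"],o["tcp_pos"])
get_image("wrist"); im=get_image("wrist"); cv2.imwrite("pics/held.png",im[:,:,::-1])
C={n:cam(n) for n in("scene","side")}; V=[]
for n in C:
    get_image(n); g=proj(C[n],[[495.7,157.2,183]])[0]; r=look(n,"key_block",g); print(n,r["score"],np.round(r["extent"]),g.round()); V.append((C[n],sup(r["region"])))
print(fit(BLOCK,V,[495,157,140])); print(get_obs()["t"])
```

```text
[ 0.02146062 -1.17813337  0.00846948]
23.064498550570008 98.21771621704102 [ 0.59855736 -0.40784995  5.11722532] 8.6333
22.754000944653917 [ 0.08223049  0.03049318 -2.86192563] [494.53916551 156.98207473 188.45082636]
scene 0.74 [274. 214.  49.  56.] [273. 213.]
side 0.58 [225. 171.  50.  48.] [225. 173.]
(array([493.90960338, 158.15646871, 138.18615321, 189.2378511 ]), array([6.86, 0.96]))
9.9833
```

View pics/held.png

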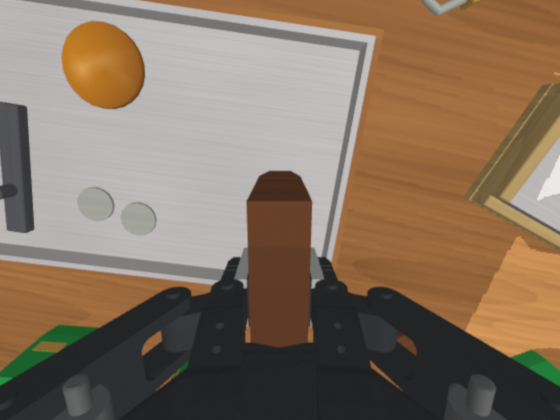

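The block is held square and centred at columns 248–312, pads on both faces. Moving over the gap.

Run:
```python
from h import *
goto([557.3,-216.1,190],[180,0,-16]); move_l([557.3,-216.1,122],speed=120); wait(.4)
o=get_obs(); print(o["t"],o["tcp_pos"],o["ee_rot"],o["wrist_force"],o["grip_width"])
im=get_image("wrist"); a=im[60:360,100:460]; c=get_image("scene")[80:230,120:250]; d=get_image("side")[120:220,200:340]
cv2.imwrite("pics/hover.png",np.hstack([cv2.resize(a,(400,333)),cv2.resize(c,(289,333)) ])[:,:,::-1])
```

```text
12.5083 [ 557.56560513 -216.30286329  122.55108241] [ 1.79988270e+02 -5.28913848e-02 -1.60048472e+01] [ 0.01030485 -0.19189595 -1.59210915] 22.754814758681142
```

View pics/hover.png

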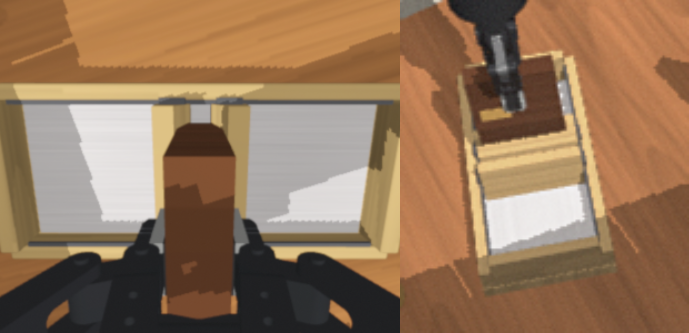

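At the hover the gap centre (column about 201) lines up with the block centre (column about 200), and the block is square to the rack. Pushing down.

Run:
```python
from h import *
for z in list(range(116,67,-6))+[66,65,64,63,62,61,60]:
    move_l([557.3,-216.1,z],speed=50); o=get_obs(); f=o["wrist_force"]
    print(z,round(o["tcp_pos"][2],1),np.round(f,1),round(o["t"],1))
    if abs(f[2])>45 or np.hypot(*f[:2])>30: break
wait(.3); o=get_obs(); print(o["tcp_pos"],o["wrist_force"],o["t"])
im=get_image("wrist")[60:360,100:460]; c=get_image("scene")[80:230,120:250]
cv2.imwrite("pics/down.png",np.hstack([cv2.resize(im,(400,333)),cv2.resize(c,(289,333)) ])[:,:,::-1])
```

```text
116 115.1 [ 0.2  0.3 -2.5] 12.9
110 109.2 [-0.7 -0.5 -2. ] 13.2
104 103.4 [ 0.5  0.3 -2.2] 13.5
98 97.4 [ 0.5  0.1 -1.8] 13.7
92 91.3 [-0.7  0.3 -2.6] 14.0
86 85.7 [ 0.1 -2.2 -2.8] 14.3
80 79.6 [ 0.3 -1.7 -3. ] 14.5
74 73.4 [ 0.5 -0.3 -1.4] 14.8
68 67.3 [-0.4  0.3 -1.2] 15.1
66 65.7 [ 0.9  0.2 -1.5] 15.3
65 65.1 [-0.3 -0.5 -0.9] 15.6
64 64.1 [-0.5 -1.   0.6] 15.8
63 62.8 [ 0.7  0.2 -1.3] 16.1
62 62.1 [ 0.5 -0.5 -0.6] 16.3
61 62.0 [-2.8  0.4  5.6] 16.6
60 62.0 [-4.3  1.7  9.7] 16.8
[ 557.36679995 -216.22372677   62.01292908] [-3.81524021  1.75100902 10.61424331] 17.1083
```

View pics/down.png

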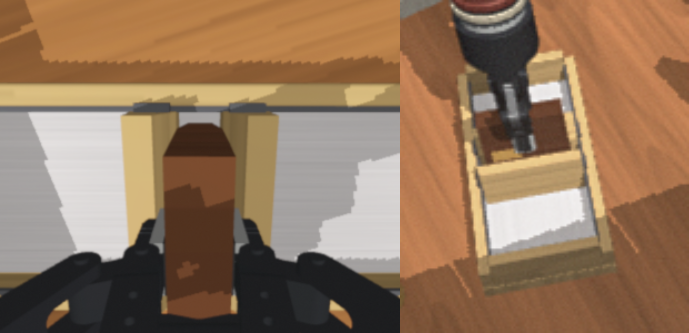

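The block is down between the spread dividers, with floor contact at TCP 62 and about 10 N. Releasing, retreating and checking.

Run:
```python
from h import *
move_l([557.3,-216.1,62],speed=30); grip(48); o=get_obs(); print(o["grip_width"],o["wrist_force"])
move_l([557.3,-216.1,235],speed=120); wait(.3); o=get_obs(); print(o["tcp_pos"],o["wrist_force"],o["t"])
im=get_image("wrist"); c=cam("wrist",o); R=[regions_of(n,"wrist") for n in("key_block","divider_left","divider_right")]
for n,M,r in zip("BLR",(BLOCK,DL,DL*[1,-1,1]),R):
    g=proj(c,[[557,-216,60]])[0]; r=min(r,key=lambda d:np.hypot(*(np.array(d["extent"][:2])-g)))
    print(n,r["extent"],[np.round(a,1) for a in fit(M,[(c,sup(r["region"]))],[557,-216],zfix=12)])
C={n:cam(n) for n in("scene","side")}; V=[]
for n in C:
    s=get_image(n); V.append((C[n],sup(look(n,"key_block",proj(C[n],[[557,-216,57]])[0])["region"])))
    if n=="scene": sc=s[80:230,120:250]
    else: sd=s[110:210,220:320]
print(fit(BLOCK,V,[557,-216,12]))
cv2.imwrite("pics/end.png",np.hstack([cv2.resize(x,s) for x,s in((im[80:320,120:440],(340,255)),(sc,(221,255)),(sd,(230,255)))])[:,:,::-1]); print(get_obs()["t"])
```

```text
48.25580499753283 [-0.20440998 -0.51475545  0.37043463]
[ 557.16076519 -216.02058313  234.58208335] [-0.25231384  1.02939846  0.50154809] 19.7167
B [276.8, 200.5, 28.0, 96.2] [array([ 557.4, -214.7,  163.9]), array([0.8])]
L [259.4, 192.1, 22.4, 98.1] [array([ 565.1, -190. ,  161.7]), array([1.])]
R [302.3, 191.2, 26.6, 98.3] [array([ 551.6, -238.8,  -16.1]), array([1.1])]
(array([ 555.71982564, -220.4213137 ,   19.06166939,  -31.50184191]), array([4.1 , 3.74]))
20.1167
```

View pics/end.png

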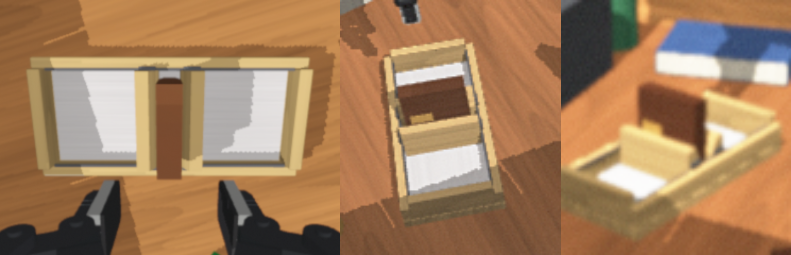

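All three views show the block upright and square (wrist yaw 163.9 against the rack's 164). The dividers are about 50 mm apart, close on both faces, and the gripper is clear. Handing in.

```bash
python3 -c "
from station import *
print(sign_off())"
```

```text
the job is handed in; nothing more can be done
None
```

The walnut key block stands upright and released between the dividers, and the job was handed in at about 20 s; floor contact was judged from the push-down force and the wrist view, as the final scene/side fit was too poor to confirm its height.

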